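Shut a watchmaker's bonding clamshell, pin it and keep it pressed

ROBOT

A 6-joint arm with a two-finger parallel gripper is mounted at the origin on the work surface. World frame = base frame: x ahead of the robot, y to its left, z up, the work surface at z = 0. Lengths are in m, angles in rad, forces in N, time in s.
With the tool pointing down it reaches from about 0.35 to 0.975 m from the base axis. Payload 4.9 kg.
Tool frame: the origin (TCP) lies midway between the tips of the shut fingers; the grasp point (between the pads) lies 19 mm behind it; z points along the fingers, y is the direction in which the jaws open and shut (so a half turn about z gives the same grasp; the last joint's range is limited). The gripper opens to 85 mm and grips with 20 to 120 N. Pads are 22 mm wide; open, the fingers measure 114 mm over their backs; the gripper's body (76 mm by 85 mm) begins 54 mm behind the grasp point. The pads swing forward as they close: fully open they stand 13 mm farther back than shut.
Start: joints at [1.219, 0.053, 1.613, -0, 1.476, -0.119], TCP at [0.144, 0.608, 0.231] pointing down, gripper open.
Joint ranges: [-3.01, 3.01], [-1.01, 2.22], [0.06, 2.58], [-1.02, 4.17], [0.09, 2.62], [-3.14, 3.14]. Speed limits (rad/s): [2.57, 2.57, 3.14, 3.14, 3.14, 3.14].

INTERFACE

Orientations are given as a rotation vector (axis times angle).
In Python, from station import ctrl gives the robot as it stands.
- The arm moves only by the tool play_rows, never from a script. Its argument "motion" is a list that holds one entry, the list of rows, each a list of 7 numbers: the closure, from -1 (fully open) to 1 (shut), then the shift along the tool's x, y, z in cm, then the turn, a rotation vector about the tool's x, y, z in degrees. A call has 1 to 20 rows; each row is the pose to reach, as a shift and turn from the pose measured when the call began, along the tool's axes at that moment; what a row does not reach only later rows make up. A row lasts 1/8 s, in which the tool goes at most 62.5 mm and 10.7 degrees, less where a joint would pass 70% of its speed; a pose out of reach is approached as far as the arm can. A call with a gripper value outside its range is refused whole. The fingers move at their own pace and stop on an object; "newtons" is the grip in N (left out, the last holds). Time passes only in rows, so rows that repeat a pose let the fingers close. It gives the time, the measured TCP pose, the force and the opening at its end, in the units of the state.
- ctrl.get_obs(): the state, without advancing time (a new reading comes with each control period).
- ctrl.get_image(name): name is "scene" or "top" or "wrist"; returns a dict with "color" (480x640x3 uint8, red, green, blue), "mtx" (3x3 intrinsics, pixels), "D" ([k1, k2, p1, p2, k3] as OpenCV has them; the pictures are not rectified), "T" (4x4, takes a point from camera to world coordinates). Camera axes: x right, y up, looking along -z (the intrinsics and any distortion apply to the point x, -y, -z); pixel columns grow to the right and rows downward; lengths in m; the calibration is good to about 2 mm. A picture is of the moment at which its call begins. There is no depth.
- ctrl.finish_job(): hands the job in, once; it reports no verdict.
The state is a dict: "t": time; "q": joint angles; "dq": joint speeds; "effort": joint torques, N m; "tool_pos": TCP position; "tool_rot": TCP orientation; "contact_force": force on the tool from outside, world axes, zero at the start; "wrist_torque": the same for the moment, N m; "opening": finger opening in m.
Only numpy, scipy, OpenCV 4.12 (cv2) and the standard library are available. Lean on these libraries where they do the work, as an engineer would, in place of code of your own. Each camera call takes 0.05 s, during which the arm holds its last target.

TASK

The watch in the hinged bonding clamshell has a freshly set crystal: swing the cover down over it, then take the collared guide pin, which squares the two halves, from the punch stand and push it through the holes of both halves until its collar is down on the cover. The sprung nest lifts the cover again by itself, so bear down on the pin or the cover until the clamshell is fully shut and finish like that, still pressing it shut with the gripper (on the pin's knob or on the cover). Leave the other punches and everything else on the bench where they are.

Things in the scene. Friction and masses are not known exactly. Their poses are not given: they have to be found in the camera images.
- jig: clamshell bonding fixture, bolted down: steel foot plate 176 x 108 x 10 mm, on it the aluminium lower half, 140 (along x) x 88 x 34 mm, its upper (parting) face 44 mm above the bench. Origin on the bench under the middle of the lower half, z up, yaw within 0.6 rad; the cover's hinge line runs along y at x = +74, z = 49 mm, so the cover's free edge is towards -x
- cover: upper half: aluminium plate 136 x 84 x 10 mm. Origin on the hinge line, mid thickness. Shut, its axes are the jig's and the plate reaches from x = -144 to -8 mm, z = -5 to +5 mm (+5 the outer face). It opens by turning about +y, standing 0.9 to 1.4 rad open at the start. The hinge is stiff: the cover stays where it is left; less than 3 N near its free edge swings it
- cover_hole (a point): middle of the mouth of the guide hole, 12 mm wide, on the cover's outer face, 124 mm from the hinge line. Shut, it is 54 mm above the bench, right over the jig's hole. Unpressed, the sprung nest under the watch keeps the cover about 0.055 rad open (this point 7 mm higher); about 12 N of push here brings it down on its solid stop
- jig_hole (a point): middle of the mouth of the matching guide hole in the lower half, on the parting face at jig x = -50, y = 0, z = 44 mm; 12 mm wide, 34 mm deep
- nest_centre (a point): middle of the mouth of the nest's 56 mm bore, on the parting face at jig x = +8 mm; does not move with the nest. The plastic nest in it gives 3.5 mm on its spring
- watch: steel watch head with domed crystal, 39 mm across, 11 mm high, lying crystal up in the nest; origin under its centre, which sits 33.5 mm above the bench (30 mm when the cover is shut: the nest gives 3.5 mm)
- pin: steel guide pin, 68 mm long, about 0.09 kg: shank 10 mm thick, 40 mm long, bullet nose (5 mm across, tapering over 6 mm), then a collar 28 mm across, 4 mm thick, then a ridged round knob 20 mm thick, 24 mm tall. Origin at the nose's tip, z towards the knob. Starts upright in a hole of the stand, its collar on the stand's top: tip 6, knob's top 74 mm above the bench. Fully home its tip is at 14 mm
- stand: dark wooden punch stand, fixed, 172 (along its x) x 52 x 46 mm, three 12 mm holes 58 mm apart along x; origin under its middle. Stand and fixture may lie either way round, left and right
- punch_a: plain slender steel punch, 10 mm thick, 80 mm tall, tapered top, no collar; stands in another hole of the stand; leave it
- punch_b: short steel punch, 10 mm thick, 62 mm tall, with a 14 mm head, no collar; stands in another hole of the stand; leave it
- bottle: red bottle of threadlocker with a white cone cap, 34 mm across, 98 mm tall, origin under its centre; leave it
- jar: round glass jar with a knobbed glass lid, 76 mm across, 74 mm tall, origin under its centre; leave it
- tin: flat round tin with a black lid, 60 mm across, 20 mm tall, origin under its centre; leave it
- blower: blue dust blower bulb standing up, 74 mm across, 162 mm tall, origin under its centre; leave it
- screwdriver: screwdriver 150 mm long lying on the bench; leave it
- loupe: black eye loupe, 40 mm across, 36 mm tall, origin under its centre; leave it
Things that resemble listed ones, but are neither listed nor needed, are in the scene too. Leave any orange look-alike of the watch alone.

How it is judged:
On the way, in this order (a step that is already met when the one before it is completed fails the run):
1. the cover is swung down until its pad lies on the watch (angle between the z axis of cover and the z axis of jig, either way round below 0.09 rad), for 0.2 s.
2. the pin is through the cover's hole and well down in the lower half's hole (horizontal distance between pin and jig_hole below 0.003 m and z of pin in the frame of jig below 0.025 m and angle between the z axis of pin and the z axis of jig, either way round below 0.12 rad and angle between the z axis of cover and the z axis of jig, either way round below 0.09 rad), for 0.1 s.
At the end, for the whole second after the job is handed in: cover within 0.02 rad of its stop; pin in both holes, within 3 mm of their middle, 0.12 rad of upright and 3.5 mm of fully home; fingers on pin or cover with over 3 N; watch within 4 mm of its nest; bystanders within 30 mm of their places; all through the last second (angle between the z axis of cover and the z axis of jig, either way round below 0.02 rad and horizontal distance between pin and jig_hole below 0.003 m and z of pin in the frame of jig below 0.0175 m and angle between the z axis of pin and the z axis of jig, either way round below 0.12 rad and (contact force between the fingers and pin above 3 N or contact force between the fingers and cover above 3 N) and horizontal distance between watch and nest_centre below 0.004 m and linear speed of pin below 0.02 m/s); the arm keeps its last pose, push and grip.
It fails at once if another punch is moved more than 30 mm (distance of any of punch_a, punch_b from where it was at the start of the episode above 0.03 m).
It fails at once if the bottle, jar or blower is moved more than 30 mm (distance of any of bottle, jar, blower from where it was at the start of the episode above 0.03 m).
It fails at once if the tin, screwdriver or loupe is moved more than 30 mm (distance of any of tin, screwdriver, loupe from where it was at the start of the episode above 0.03 m).
It also fails if it takes over 56 s, if anything falls off the work surface, if the arm or the gripper's body presses on something with over 40 N, if the wrist force passes 120 N, or if a joint passes its speed limit or range.

## Working session

There is one attempt and no reset: what is moved stays moved. The work goes in short steps, Python scripts to look and compute and a tool call to move; the robot and the scene stay as the last step left them, time stands still between calls to the robot, and variables do not carry over. Pictures are saved under pics/ and viewed, and the job is handed in when it is done.

Besides the shell and the picture viewer there is one more tool, called after "Request:" as name(argument=value, ...) on one line, values as JSON. play_rows: Moves the arm, as the interface text tells. Its arguments: {"type":"object","properties":{"motion":{"type":"array"},"newtons":{"type":"number"}},"required":["motion"]}

```bash
ls; mkdir -p pics; python3 - <<'E'
from station import ctrl
import cv2,numpy as np
o=ctrl.get_obs(); print(o)
for n in ["scene","top","wrist"]:
    i=ctrl.get_image(n); cv2.imwrite(f"pics/{n}0.png",i["color"][:,:,::-1]); print(n,i["mtx"].tolist(),i["D"],np.round(i["T"],4).tolist())
E
```

```text
pics
{'t': 0.0, 'q': array([ 1.21902165e+00,  5.33888294e-02,  1.61429522e+00, -1.17577270e-05,
        1.47594366e+00, -1.19017963e-01]), 'dq': array([ 1.14477787e-03, -5.32520009e-04,  2.52000949e-04,  9.40097829e-05,
       -1.90234937e-03, -6.39368163e-04]), 'effort': array([-3.02253262e-03, -3.93700111e+01, -3.70169699e+01, -3.91071553e-04,
        7.39225798e-03,  2.38293080e-05]), 'tool_pos': array([0.14396552, 0.60756775, 0.23004244]), 'tool_rot': array([-3.64732925e-01, -3.11988047e+00,  3.11233224e-03]), 'contact_force': array([-0.18278646,  0.42675223,  1.27179221]), 'wrist_torque': array([-0.02030007,  0.00272107,  0.01531332]), 'opening': 0.08528929633502401}
scene [[593.1451108613473, 0.0, 316.6169059043746], [0.0, 593.1451108613473, 240.1028429192984], [0.0, 0.0, 1.0]] [0.02826894 0.         0.         0.         0.        ] [[0.6615, -0.5178, 0.5425, 1.2208], [0.7499, 0.4494, -0.4855, -0.5582], [0.0076, 0.7279, 0.6856, 0.9322], [0.0, 0.0, 0.0, 1.0]]
top [[441.21747020820186, 0.0, 326.16209584121964], [0.0, 441.21747020820186, 242.710361354359], [0.0, 0.0, 1.0]] [-0.0643127  0.         0.         0.         0.       ] [[-0.0148, 0.9892, -0.1458, 0.39], [-0.9996, -0.0178, -0.0196, 0.0279], [-0.022, 0.1455, 0.9891, 1.1967], [0.0, 0.0, 0.0, 1.0]]
wrist [[385.7928142711169, 0.0, 326.3113517973005], [0.0, 385.7928142711169, 233.19788574427525], [0.0, 0.0, 1.0]] [-0.07913944  0.          0.          0.          0.        ] [[0.2296, -0.9257, -0.3007, 0.0663], [0.9733, 0.2176, 0.0731, 0.6275], [-0.0022, -0.3095, 0.9509, 0.3726], [0.0, 0.0, 0.0, 1.0]]
```

View pics/scene0.png

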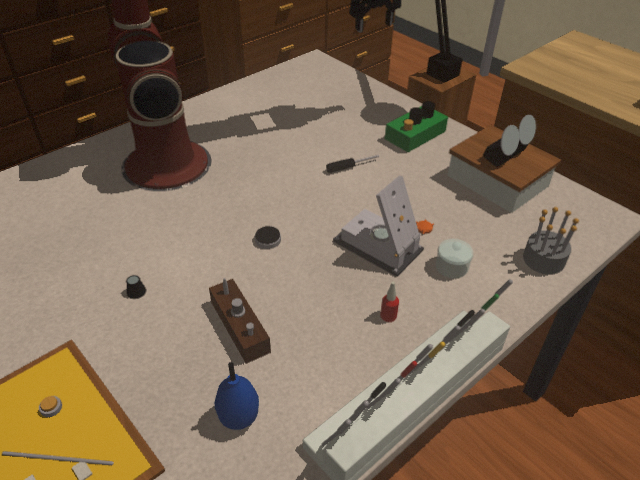

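View pics/top0.png

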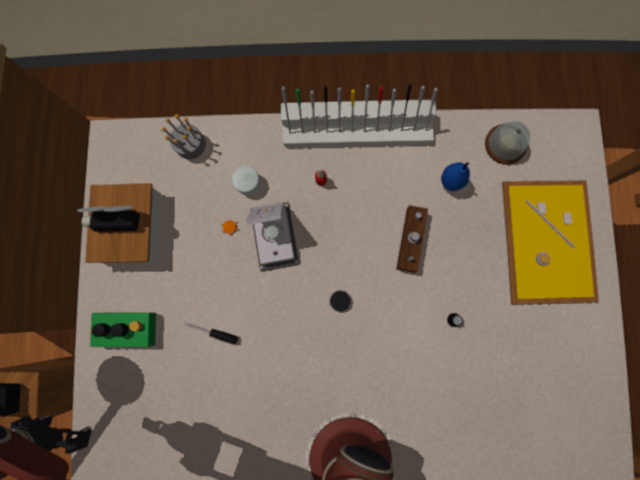

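View pics/wrist0.png

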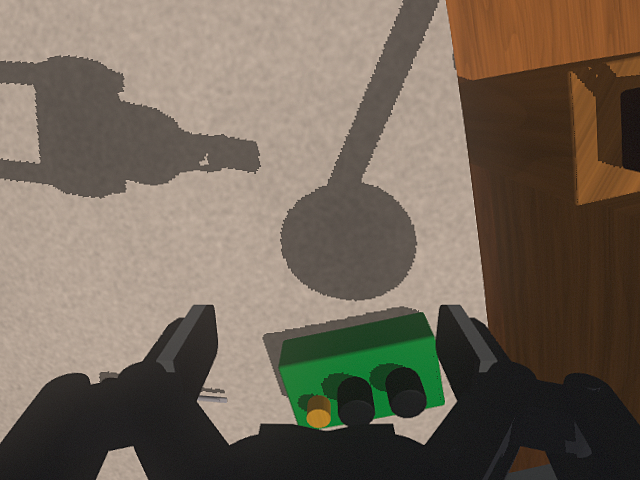

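The scene view shows the clamshell at (385,230) and the stand at (238,318). In the top view they are at (274,235) and (413,238). Next I'll crop both close up.

```bash
cat > h.py <<'E'
import cv2,numpy as np
from scipy.spatial.transform import Rotation as R
def ray(im,uv):
    p=cv2.undistortPoints(np.array([[uv]],float),im["mtx"],np.array(im["D"],float))[0,0]
    d=im["T"][:3,:3]@np.array([p[0],-p[1],-1.]); return im["T"][:3,3],d
def onplane(im,uv,z):
    c,d=ray(im,uv); return c+d*(z-c[2])/d[2]
def proj(im,P):
    P=np.atleast_2d(P); c=(P-im["T"][:3,3])@im["T"][:3,:3]; c=c*[1,-1,-1]
    return cv2.projectPoints(c,np.zeros(3),np.zeros(3),im["mtx"],np.array(im["D"],float))[0][:,0]
def tri(a,ua,b,ub):
    c1,d1=ray(a,ua);c2,d2=ray(b,ub)
    A=np.stack([d1,-d2],1);s=np.linalg.lstsq(A,c2-c1,rcond=None)[0]
    p,q=c1+d1*s[0],c2+d2*s[1]; return (p+q)/2,np.linalg.norm(p-q)
def crop(im,u,v,w,h,f,name):
    c=im["color"][v:v+h,u:u+w,::-1]; cv2.imwrite(name,cv2.resize(c,None,fx=f,fy=f,interpolation=cv2.INTER_CUBIC))
def tool(o): return np.array(o["tool_pos"]),R.from_rotvec(o["tool_rot"])
E
python3 - <<'E'
from station import ctrl
from h import *
s=ctrl.get_image("scene");t=ctrl.get_image("top")
np.save("s.npy",s,allow_pickle=True);np.save("t.npy",t,allow_pickle=True)
a=cv2.resize(s["color"][265:365,200:280,::-1],None,fx=5,fy=5,interpolation=2)[:500]
b=cv2.resize(t["color"][200:280,390:435,::-1],None,fx=6,fy=6,interpolation=2)
c=np.zeros((500,700,3),np.uint8);c[:500,:400]=a;c[:480,400:670]=b;cv2.imwrite("pics/stand.png",c)
a=cv2.resize(s["color"][170:275,330:430,::-1],None,fx=4,fy=4,interpolation=2)
b=cv2.resize(t["color"][195:275,240:305,::-1],None,fx=5,fy=5,interpolation=2)
c=np.zeros((500,800,3),np.uint8);c[:420,:400]=a;c[:400,400:725]=b;cv2.imwrite("pics/jig.png",c)
E
```

```text
(no output)
```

View pics/stand.png

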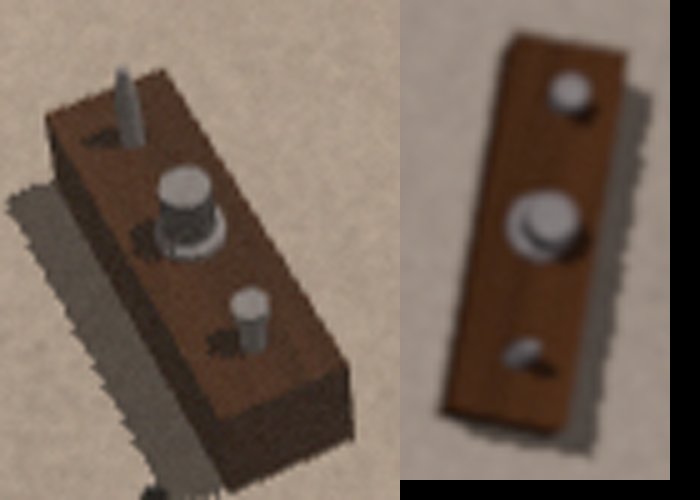

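View pics/jig.png

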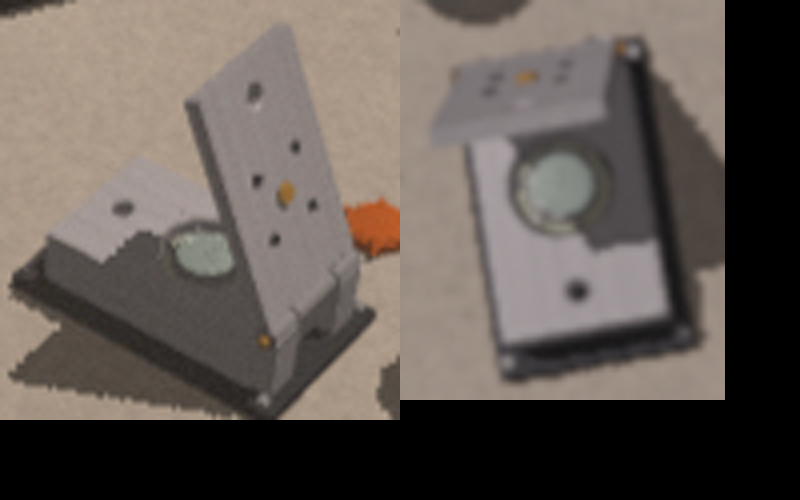

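The candidates in the scene view are the slender tapered punch_a (225,286), the collared pin with a knob (237,307), and the short headed punch_b (250,330). The crop clearly shows a wide collar on the middle one, so that is the pin. The clamshell is open, with its hinge on the far side.

```bash
python3 - <<'E'
from h import *
s=np.load("s.npy",allow_pickle=True).item();t=np.load("t.npy",allow_pickle=True).item()
print("pin top",onplane(s,(237,302.4),.074),onplane(t,(415,236.2),.074),tri(s,(237,302.4),t,(415,236.2)))
print("hole",onplane(s,(360.75,222),.044),onplane(t,(275.4,253.2),.044))
print("watch",onplane(t,(272.4,231.6),.0445),onplane(s,(381,230),.0445))
c=lambda x,y:((x-400)/5+240,y/5+195)
for p in [(505,345),(668,318)]: print("corner",onplane(t,c(*p),.044))
d=lambda x,y:((x-400)/6+390,y/6+200)
for p in [(520,38),(626,55),(565,430),(445,410)]: print("stand",onplane(t,d(*p),.046))
E
```

```text
pin top [ 0.57198299 -0.17833818  0.074     ] [ 0.56830059 -0.17862389  0.074     ] (array([ 0.56934678, -0.17812849,  0.07144707]), np.float64(0.002312188230608778))
hole [0.53862859 0.18547454 0.044     ] [0.53433695 0.18534099 0.044     ]
watch [0.5922894  0.19340397 0.0445    ] [0.58772063 0.20026609 0.0445    ]
corner [0.50631381 0.22342208 0.044     ]
corner [0.51918516 0.13720816 0.044     ]
stand [ 0.65356994 -0.17409386  0.046     ]
stand [ 0.64501934 -0.22084604  0.046     ]
stand [ 0.47902078 -0.18623632  0.046     ]
stand [ 0.48867714 -0.1343927   0.046     ]
```

```bash
python3 - <<'E'
from h import *
from station import ctrl
s=np.load("s.npy",allow_pickle=True).item();t=np.load("t.npy",allow_pickle=True).item()
yaw=.148;X=np.array([np.cos(yaw),np.sin(yaw),0]);Y=np.array([-X[1],X[0],0]);Z=np.array([0,0,1])
hole=np.array([.5365,.1854,0]);O=hole+.05*X
for a in np.arange(.9,1.41,.1):
    P=O+X*.074+Z*.049+.124*(-X*np.cos(a)+Z*np.sin(a))+.005*(X*np.sin(a)+Z*np.cos(a))
    print(round(a,2),P,proj(s,P)[0],"want 393.5 193.75")
p,r=tool(ctrl.get_obs());print(p,r.as_matrix().round(3))
print("jar",onplane(t,(245,180),.07), "bottle",onplane(t,(321,178),.09))
E
```

```text
0.9 [0.58678125 0.19289644 0.14924059] [382.33333464 194.40456459] want 393.5 193.75
1.0 [0.59704072 0.19442603 0.15604391] [386.67582949 193.89440794] want 393.5 193.75
1.1 [0.60792072 0.19604813 0.16177769] [391.28747357 193.90503862] want 393.5 193.75
1.2 [0.61931252 0.19774653 0.16638464] [396.12223944 194.44796127] want 393.5 193.75
1.3 [0.63110231 0.19950427 0.16981871] [401.12923865 195.52818693] want 393.5 193.75
1.4 [0.64317229 0.20130379 0.1720456 ] [406.2532558 197.143672 ] want 393.5 193.75
[0.14408268 0.60784105 0.23067723] [[-0.973  0.231 -0.   ]
 [ 0.231  0.973 -0.001]
 [ 0.    -0.001 -1.   ]]
jar [0.72839526 0.26353581 0.07      ] bottle [0.72316114 0.06082378 0.09      ]
```

Request:
play_rows(motion=[[[1, 0, 0, -5, 0, 0, 0], [1, -20, -9, -5, 0, 0, 0], [1, -40, -17, -5, 0, 0, 0], [1, -61.4, -26.6, -5, 0, 0, 0], [1, -61.4, -26.6, -5, 0, 0, 0], [1, -61.4, -26.6, -5, 0, 0, 0], [1, -61.4, -26.6, -5, 0, 0, 0], [1, -61.4, -26.6, -5, 0, 0, 0], [1, -61.4, -26.6, -5, 0, 0, 0], [1, -61.4, -26.6, -5, 0, 0, 0], [1, -61.4, -26.6, -5, 0, 0, 0], [1, -61.4, -26.6, -5, 0, 0, 0], [1, -61.4, -26.6, -5, 0, 0, 0], [1, -61.4, -26.6, -5, 0, 0, 0]]], newtons=40)

```text
t: 2.0
tool_pos: [0.6798, 0.2077, 0.2805]
tool_rot: [-0.365, -3.119, 0.001]
contact_force: [-0.6, 0.3, 0.2]
opening: 0.0002
```

Request:
play_rows(motion=[[[1, 0, 0, 6, 0, 0, 0], [1, 0, 0, 12, 0, 0, 0], [1, 0, 0, 13.3, 0, 0, 0], [1, 2.1, -0.85, 13.3, 0, 0, 0], [1, 4.2, -1.69, 13.4, 0, 0, 0], [1, 5.5, -2.2, 14.1, 0, 0, 0], [1, 6.73, -2.7, 14.9, 0, 0, 0], [1, 7.6, -3.05, 15.8, 0, 0, 0], [1, 8.44, -3.38, 16.8, 0, 0, 0], [1, 9, -3.6, 17.7, 0, 0, 0], [1, 9.45, -3.79, 18.6, 0, 0, 0], [1, 9.75, -3.9, 19.4, 0, 0, 0], [1, 9.98, -4.0, 20.1, 0, 0, 0], [1, 10.1, -4.05, 20.6, 0, 0, 0], [1, 10.1, -4.05, 20.6, 0, 0, 0]]])

```text
t: 3.88
tool_pos: [0.5715, 0.1913, 0.0739]
tool_rot: [-0.365, -3.118, 0.002]
contact_force: [-0.3, 1.0, -0.4]
opening: 0.0
```

```bash
python3 - <<'E'
from station import ctrl
from h import *
s=ctrl.get_image("scene");crop(s,300,140,160,140,4,"pics/j1.png");print(ctrl.get_obs()["contact_force"])
E
```

```text
[0.44312174 0.70055765 0.74412792]
```

View pics/j1.png

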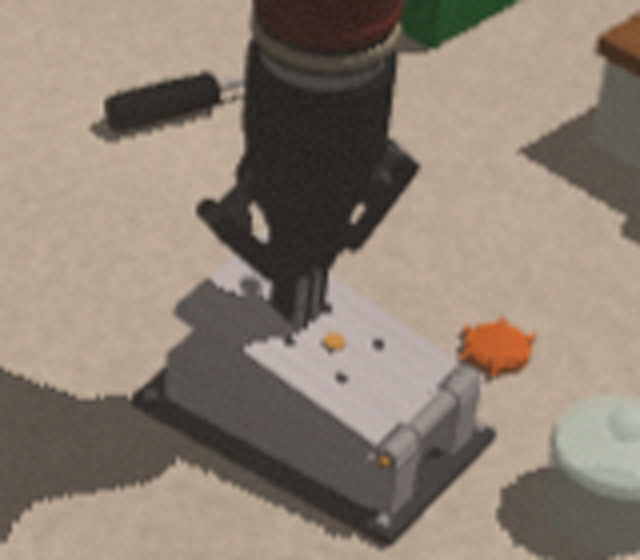

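The cover has swung most of the way down under the shut fingers, and the fingertip is on it at about (300,315) in the crop. I'll keep pressing.

Request:
play_rows(motion=[[[1, 0.15, -0.05, 0.6, 0, 0, 0], [1, 0.25, -0.1, 1.1, 0, 0, 0], [1, 0.25, -0.1, 1.5, 0, 0, 0], [1, 0.25, -0.1, 1.7, 0, 0, 0], [1, 0.25, -0.1, 1.7, 0, 0, 0], [1, 0.25, -0.1, 1.7, 0, 0, 0]]])

```text
t: 4.68
tool_pos: [0.5689, 0.1909, 0.058]
tool_rot: [-0.364, -3.118, 0.002]
contact_force: [-3.2, -0.8, 5.6]
opening: 0.0
```

Request:
play_rows(motion=[[[1, 0, 0, -5, 0, 0, 0], [1, 0, 0, -10, 0, 0, 0], [1, 3, -1.3, -16, 0, 0, 0], [1, 3, -1.3, -16, 0, 0, 0], [1, 3, -1.3, -16, 0, 0, 0]]])

```text
t: 5.3
tool_pos: [0.5371, 0.1854, 0.2183]
tool_rot: [-0.364, -3.118, 0.002]
contact_force: [0.1, -0.1, -0.9]
opening: -0.0001
```

```bash
python3 - <<'E'
from station import ctrl
from h import *
w=ctrl.get_image("wrist");cv2.imwrite("pics/w1.png",w["color"][:,:,::-1]);np.save("w1.npy",w,allow_pickle=True);o=ctrl.get_obs();print(o["tool_pos"],o["contact_force"],w["T"].round(4).tolist())
s=ctrl.get_image("scene");crop(s,300,140,160,140,4,"pics/j2.png");np.save("s1.npy",s,allow_pickle=True)
E
```

```text
[0.5365929  0.1852465  0.21675156] [ 0.20950763  0.3644203  -0.42469866] [[0.2294, -0.9262, -0.2993, 0.4596], [0.9733, 0.2177, 0.0723, 0.2052], [-0.0018, -0.3079, 0.9514, 0.3608], [0.0, 0.0, 0.0, 1.0]]
```

View pics/w1.png

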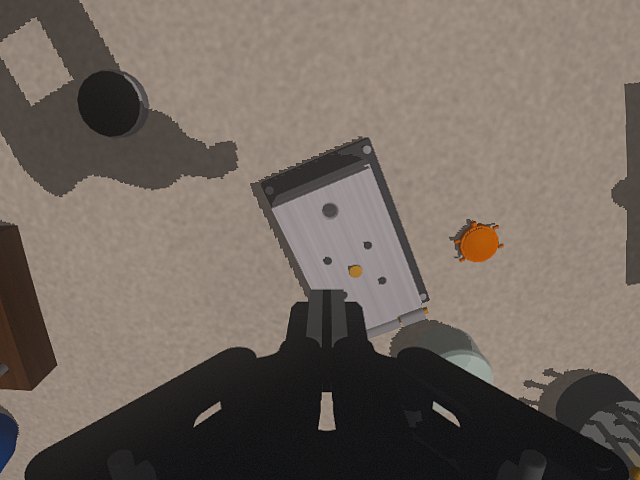

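View pics/j2.png

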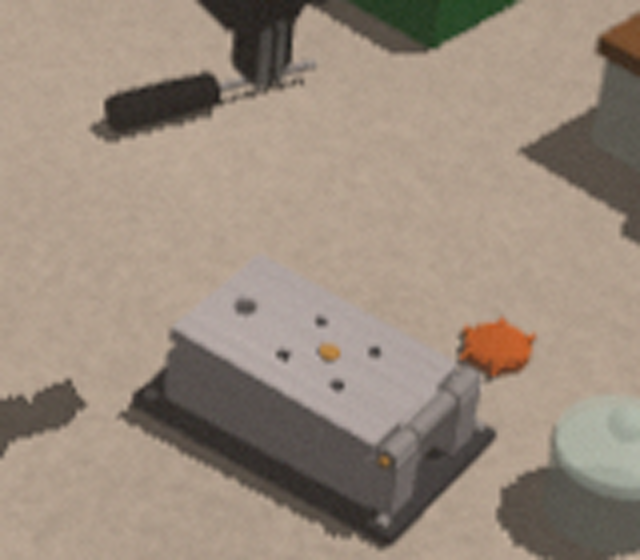

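The cover is down with its hole at about (330,210) in the wrist view. Now I'll measure the hole precisely.

```bash
python3 - <<'E'
from h import *
w=np.load("w1.npy",allow_pickle=True).item();s=np.load("s1.npy",allow_pickle=True).item();t=np.load("t.npy",allow_pickle=True).item()
def dark(im,u,v,r,th):
    g=cv2.cvtColor(im["color"],cv2.COLOR_RGB2GRAY)[v-r:v+r+1,u-r:u+r+1].astype(float)
    W=np.clip(th*np.median(g)-g,0,None); m=(g<th*np.median(g)).astype(np.uint8)
    n,l,st,c=cv2.connectedComponentsWithStats(m); k=l[r,r]; print("area",st[k][4]); return c[k]+[u-r,v-r]
a=dark(w,330,210,14,.8);b=dark(s,361,217,7,.85);print(a,b)
for z in(.054,.061):print(z,onplane(w,a,z),onplane(s,b,z))
print(tri(w,a,s,b))
# bolt
print("bolt",onplane(w,(355,270.5),.058))
for e in [(272,206),(370,166),(427,297)]:print(onplane(w,e,.06))
E
```

```text
area 198
area 21
[329.8030303  210.12626263] [360.71428571 216.28571429]
0.054 [0.53741566 0.18921947 0.054     ] [0.53236521 0.19069611 0.054     ]
0.061 [0.53564018 0.18958403 0.061     ] [0.53785252 0.18472686 0.061     ]
(array([0.5357633 , 0.18859402, 0.05756295]), np.float64(0.0021888740586357225))
bolt [0.5929932  0.19831304 0.058     ]
[0.52190878 0.14513577 0.06      ]
[0.50851663 0.22802893 0.06      ]
[0.63128532 0.25441947 0.06      ]
```

Request:
play_rows(motion=[[[0.2, -1, -4, -3, 0, 0, 0], [-0.2, -11.6, -34.7, -1.3, 0, 0, 0], [-0.2, -11.6, -34.7, -1.3, 0, 0, 0], [-0.2, -11.6, -34.7, -1.3, 0, 0, 0], [-0.2, -11.6, -34.7, -1.3, 0, 0, 0], [-0.2, -11.6, -34.7, -1.3, 0, 0, 0], [-0.2, -11.6, -34.7, -1.3, 0, 0, 0], [-0.2, -11.6, -34.7, -1.3, 0, 0, 0], [-0.2, -11.6, -34.7, -1.3, 0, 0, 0], [-0.2, -11.6, -34.7, -1.3, 0, 0, 0]]])

```text
t: 6.65
tool_pos: [0.5694, -0.1776, 0.2293]
tool_rot: [-0.361, -3.115, 0.004]
contact_force: [-0.2, 0.4, -0.8]
opening: 0.0512
```

```bash
python3 - <<'E'
from station import ctrl
from h import *
w=ctrl.get_image("wrist");cv2.imwrite("pics/w2.png",w["color"][:,:,::-1]);np.save("w2.npy",w,allow_pickle=True);o=ctrl.get_obs();print(o["tool_pos"],o["tool_rot"],o["opening"])
crop(w,260,130,140,110,5,"pics/w2c.png")
E
```

```text
[ 0.56940418 -0.17780918  0.22951647] [-0.36102304 -3.11503267  0.00392558] 0.051505215452364916
```

View pics/w2.png

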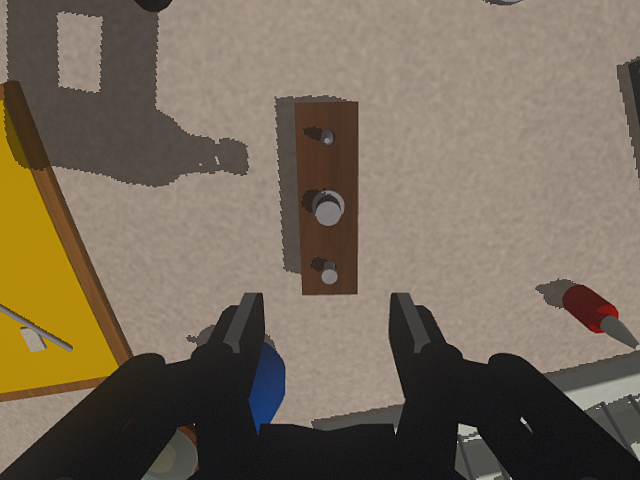

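View pics/w2c.png

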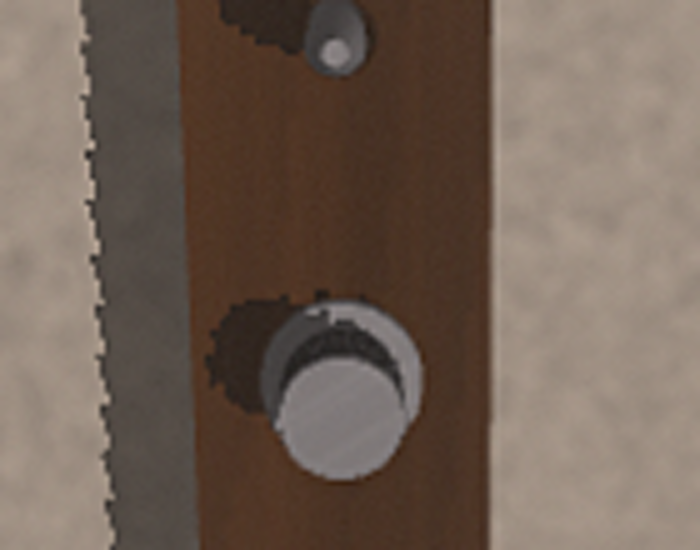

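The wrist view shows the collared pin's knob top at about (328.4,213.6), between the tapered punch_a (327,138) and punch_b (329,273).

```bash
python3 - <<'E'
from h import *
w=np.load("w2.npy",allow_pickle=True).item()
p=onplane(w,(328.4,213.6),.074);print(p)
c=lambda x,y:(x/5+260,y/5+130)
print("collar",onplane(w,c(341,378),.050)) 
for e in [(358,101),(295,102),(302,295),(357,294)]: print(onplane(w,e,.046))
r=R.from_rotvec([-0.36102304,-3.11503267,0.00392558]).as_matrix()
print(r.round(4)); print("err tool frame",r.T@(p-[.5694,-.1778,.074]))
for P in onplane(w,(255,370),.06),: print("blower",P)
E
```

```text
[ 0.56936093 -0.175176    0.074     ]
collar [ 0.56860555 -0.1751321   0.05      ]
[ 0.49038888 -0.1322751   0.046     ]
[ 0.47957259 -0.18199426  0.046     ]
[ 0.64776814 -0.21871708  0.046     ]
[ 0.65840708 -0.16826093  0.046     ]
[[-0.9735  0.2287 -0.006 ]
 [ 0.2287  0.9735 -0.0018]
 [ 0.0054 -0.0031 -1.    ]]
err tool frame [ 6.38214519e-04  2.54550054e-03 -4.56920377e-06]
blower [ 0.70968405 -0.2809642   0.06      ]
```

Request:
play_rows(motion=[[[-0.2, 0, 0, 5, 0, 0, 0], [-0.2, 0, 0, 10, 0, 0, 0], [-0.2, -0.1, 0.03, 14, 0, 0, 0], [-0.2, -0.1, 0.03, 16, 0, 0, 0], [-0.2, -0.1, 0.03, 17.4, 0, 0, 0], [-0.2, -0.1, 0.03, 17.4, 0, 0, 0]]])

```text
t: 7.45
tool_pos: [0.5696, -0.1779, 0.0556]
tool_rot: [-0.361, -3.115, 0.004]
contact_force: [-0.8, 0.8, -0.0]
opening: 0.0512
```

```bash
python3 - <<'E'
from station import ctrl
from h import *
w=ctrl.get_image("wrist");cv2.imwrite("pics/w3.png",w["color"][:,:,::-1]);s=ctrl.get_image("scene");crop(s,170,220,130,150,4,"pics/s3.png")
E
```

```text
(no output)
```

View pics/w3.png

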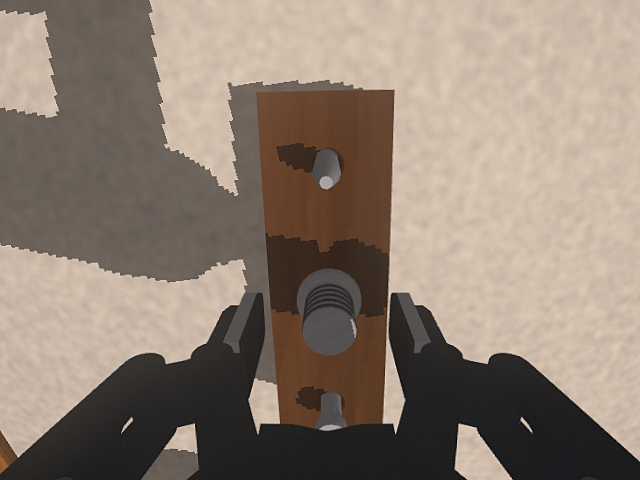

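View pics/s3.png

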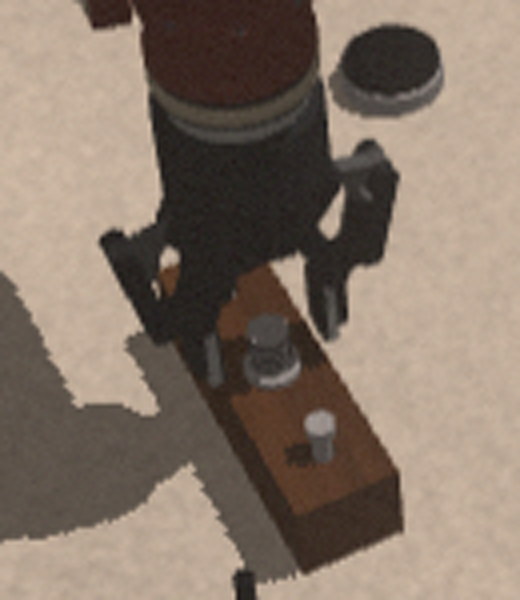

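The knob sits centred between the pads, at (329,325) in the wrist view. Closing the gripper.

Request:
play_rows(motion=[[[0.3, 0, 0.05, 0.1, 0, 0, 0], [1, 0, 0.05, 0.1, 0, 0, 0], [1, 0, 0.05, 0.1, 0, 0, 0], [1, 0, 0.05, 0.1, 0, 0, 0], [1, 0, 0.05, 0.1, 0, 0, 0], [1, 0, 0.05, 0.1, 0, 0, 0]]], newtons=60)

```text
t: 8.3
tool_pos: [0.5718, -0.1785, 0.0579]
tool_rot: [-0.362, -3.12, 0.006]
contact_force: [-1.3, 0.3, 5.6]
opening: 0.0175
```

```bash
python3 - <<'E'
from station import ctrl
from h import *
w=ctrl.get_image("wrist");crop(w,220,230,210,150,3,"pics/w4.png");o=ctrl.get_obs();print(o)
E
```

```text
{'t': 8.35, 'q': array([-0.42490386,  0.15869346,  1.80454997, -0.00432571,  1.17776944,
       -1.76332624]), 'dq': array([ 0.00177978,  0.00075047,  0.00026028,  0.00071524,  0.00108991,
       -0.00151852]), 'effort': array([-1.49094709e-01, -3.62287295e+01, -2.99515414e+01, -6.33101491e-02,
       -2.01603351e-01, -1.07384785e-03]), 'tool_pos': array([ 0.5717439 , -0.17847934,  0.05786326]), 'tool_rot': array([-0.36153147, -3.12004841,  0.00625611]), 'contact_force': array([-0.95023993,  1.05651939,  6.55396299]), 'wrist_torque': array([ 0.09028866,  0.06631312, -0.04461771]), 'opening': 0.01754617440764843}
```

View pics/w4.png

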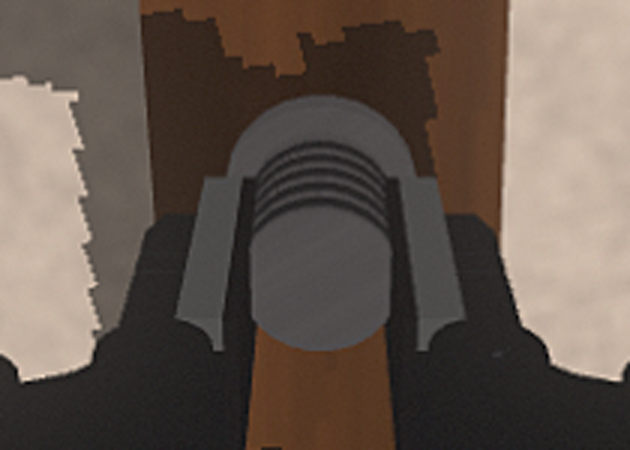

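Request:
play_rows(motion=[[[1, 0, 0, -1, 0, 0, 0], [1, 0, 0, -2.5, 0, 0, 0], [1, 0, 0, -5, 0, 0, 0], [1, 0, 0, -9, 0, 0, 0], [1, 0, 0, -12, 0, 0, 0], [1, 0, 0, -12, 0, 0, 0]]])

```text
t: 9.1
tool_pos: [0.5737, -0.1789, 0.182]
tool_rot: [0.361, 3.115, -0.01]
contact_force: [0.5, -0.4, -0.6]
opening: 0.0177
```

```bash
python3 - <<'E'
from station import ctrl
from h import *
w=ctrl.get_image("wrist");crop(w,220,200,210,170,3,"pics/w5.png");s=ctrl.get_image("scene");crop(s,150,170,160,140,5,"pics/s5.png");o=ctrl.get_obs();print(o["tool_pos"],o["tool_rot"],o["contact_force"],o["wrist_torque"],o["opening"])
np.save("w5.npy",w,allow_pickle=True);np.save("s5.npy",s,allow_pickle=True);np.save("t5.npy",ctrl.get_image("top"),allow_pickle=True)
E
```

```text
[ 0.57145033 -0.17788056  0.17731278] [-0.36151038 -3.11940161  0.00609075] [-0.52655924  0.31237926 -1.85625242] [0.01960252 0.02472316 0.00868581] 0.017815210434145117
```

View pics/w5.png

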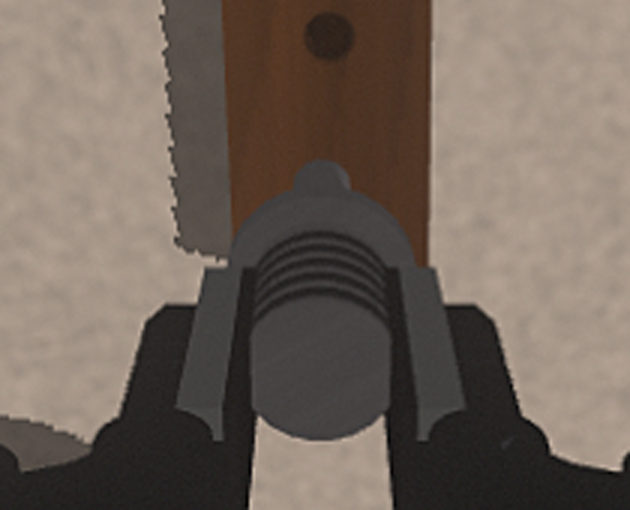

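View pics/s5.png

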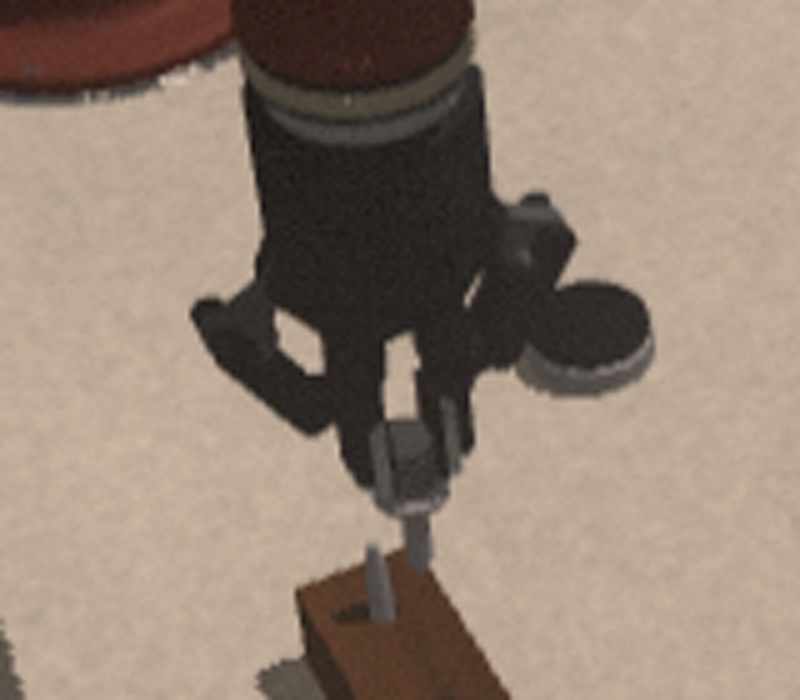

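The pin is out of the stand and held by its knob, with the collar just below the fingertips. Next I'll measure the pin's offset and tilt in the hand.

```bash
python3 - <<'E'
from h import *
w=np.load("w5.npy",allow_pickle=True).item();s=np.load("s5.npy",allow_pickle=True).item()
p=np.array([.57145,-.17788,.17731]);r=R.from_rotvec([-0.36151038,-3.11940161,0.00609075]).as_matrix();print(r.round(4))
for up in(.014,.016,.018):
  k=onplane(w,(220+321/3,200+367/3),p[2]+up);print(up,"knob",k,"tool",(r.T@(k-p)).round(4))
# collar centre: ellipse left/right at crop x 230..413, y~258?
for dn in(-.052,): 
  n=onplane(w,(220+322/3,200+168/3),p[2]+dn);print("nose",n)
# expected pixels in scene for vertical pin at tool axis
for d in(.016,0,-.008,-.052):
  q=proj(s,p+[0,0,d])[0];print(d,((q-[150,170])*5).round(0), )
  q=proj(w,p+[0,0,d])[0];print("  w",((q-[220,200])*3).round(0))
E
```

```text
[[-9.735e-01  2.287e-01 -1.700e-03]
 [ 2.287e-01  9.735e-01 -3.700e-03]
 [ 9.000e-04 -4.000e-03 -1.000e+00]]
0.014 knob [ 0.57411129 -0.17734344  0.19131   ] tool [-0.0025  0.0011 -0.014 ]
0.016 knob [ 0.57291992 -0.17705709  0.19331   ] tool [-0.0012  0.0011 -0.016 ]
0.018 knob [ 0.57172854 -0.17677074  0.19531   ] tool [-0.      0.0011 -0.018 ]
nose [ 0.57239419 -0.17704095  0.12531   ]
0.016 [407. 438.]
  w [312. 359.]
0 [411. 470.]
  w [313. 299.]
-0.008 [413. 485.]
  w [314. 274.]
-0.052 [423. 569.]
  w [316. 164.]
```

Request:
play_rows(motion=[[[1, 1, 3, -1, 0, 0, 0], [1, 3, 9, -1, 0, 0, 0], [1, 5, 15, -1, 0, 0, 0], [1, 7, 21, -1, 0, 0, 0], [1, 9, 27, -1, 0, 0, 0], [1, 10.7, 32, -1, 0, 0, 0], [1, 11.6, 34.6, 0, 0, 0, 0], [1, 11.6, 34.6, 2, 0, 0, 0], [1, 11.6, 34.6, 3.5, 0, 0, 0], [1, 11.6, 34.6, 3.5, 0, 0, 0], [1, 11.6, 34.6, 3.5, 0, 0, 0]]])

```text
t: 10.62
tool_pos: [0.5374, 0.1847, 0.1403]
tool_rot: [-0.364, -3.117, 0.005]
contact_force: [-0.7, 0.7, -1.3]
opening: 0.0174
```

```bash
python3 - <<'E'
from station import ctrl
from h import *
w=ctrl.get_image("wrist");crop(w,220,170,210,190,3,"pics/w6.png");s=ctrl.get_image("scene");crop(s,300,140,140,120,5,"pics/s6.png");t=ctrl.get_image("top");crop(t,240,195,80,80,6,"pics/t6.png")
o=ctrl.get_obs();print(o["tool_pos"],o["tool_rot"],o["contact_force"],o["opening"])
p=np.array(o["tool_pos"])
for d in(.016,-.008,-.052): print(d,((proj(s,p+[0,0,d])[0]-[300,140])*5).round(0))
print("hole",((proj(s,[[.5365,.1854,.061],[.538,.1856,.061]])-[300,140])*5).round(0))
E
```

```text
[0.5377487  0.18529089 0.14126581] [-0.3627908  -3.11897015  0.00420182] [ 0.15860913 -0.67259143 -0.2330741 ] 0.01726353865902256
0.016 [318. 210.]
-0.008 [314. 254.]
-0.052 [308. 332.]
hole [[303. 379.]
 [305. 381.]]
```

View pics/w6.png

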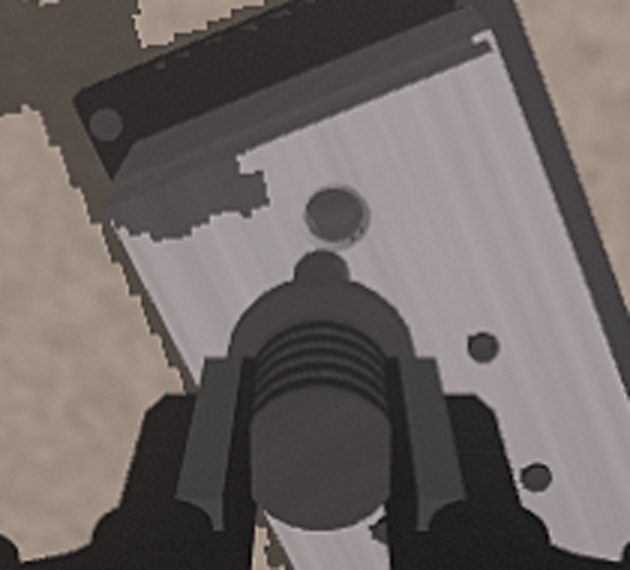

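View pics/s6.png

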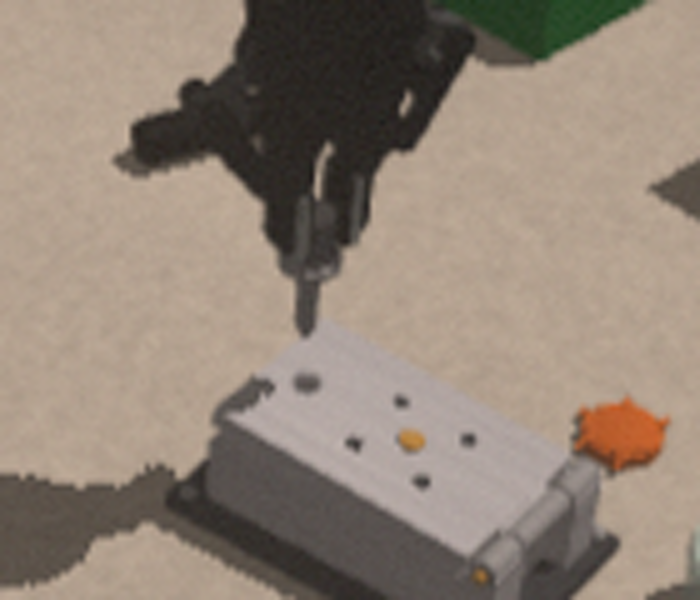

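```bash
python3 - <<'E'
from station import ctrl
from h import *
w=ctrl.get_image("wrist");o=ctrl.get_obs();p=np.array(o["tool_pos"]);print(p)
for d in(.016,-.008,-.046,-.052,-.0803): print(d,((proj(w,p+[0,0,d])[0]-[220,170])*3).round(1))
P=lambda x,y,z:onplane(w,(220+x/3,170+y/3),z)
print("hole",P(336,215,.061)-p); print("nose z",p[2]-.052,P(321,254,p[2]-.052)-p, "shoulder", P(321,270,p[2]-.046)-p)
print("knob",P(321,456,p[2]+.016)-p)
E
```

```text
[0.53768223 0.18536763 0.14123064]
0.016 [309.3 483.3]
-0.008 [311.1 393.1]
-0.046 [313.2 290.9]
-0.052 [313.5 277.9]
-0.0803 [314.5 225.2]
hole [-0.00117835  0.00477592 -0.08023064]
nose z 0.08923063566352474 [-0.00421265  0.00239125 -0.052     ] shoulder [-0.00354658  0.0022449  -0.046     ]
knob [-0.00350474  0.00233401  0.016     ]
```

View pics/t6.png

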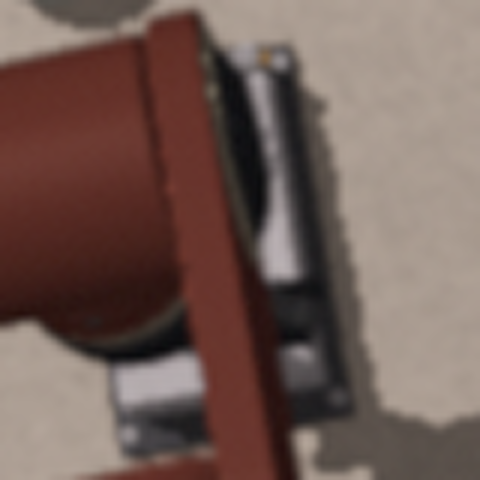

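In the wrist and scene views the nose is about 2 mm short of the hole, towards −y. I'll correct by +2 mm in tool y and go down to just above the mouth.

Request:
play_rows(motion=[[[1, 0, 0.2, 0.5, 0, 0, 0], [1, 0, 0.2, 1.2, 0, 0, 0], [1, 0, 0.2, 2.2, 0, 0, 0], [1, 0, 0.2, 2.2, 0, 0, 0], [1, 0, 0.2, 2.2, 0, 0, 0], [1, 0, 0.2, 2.2, 0, 0, 0]]])

```text
t: 11.58
tool_pos: [0.5384, 0.1873, 0.1196]
tool_rot: [-0.363, -3.12, 0.004]
contact_force: [-0.8, -0.3, -1.6]
opening: 0.0174
```

```bash
python3 - <<'E'
from station import ctrl
from h import *
w=ctrl.get_image("wrist");crop(w,270,200,110,100,6,"pics/w7.png");s=ctrl.get_image("scene");crop(s,330,170,70,60,10,"pics/s7.png")
o=ctrl.get_obs();print(o["tool_pos"],o["tool_rot"],o["contact_force"],o["opening"])
E
```

```text
[0.53834281 0.18730592 0.11962819] [-0.36254138 -3.11960886  0.00393085] [ 0.09755864 -0.29026362 -1.11000627] 0.01759152060982752
```

View pics/w7.png

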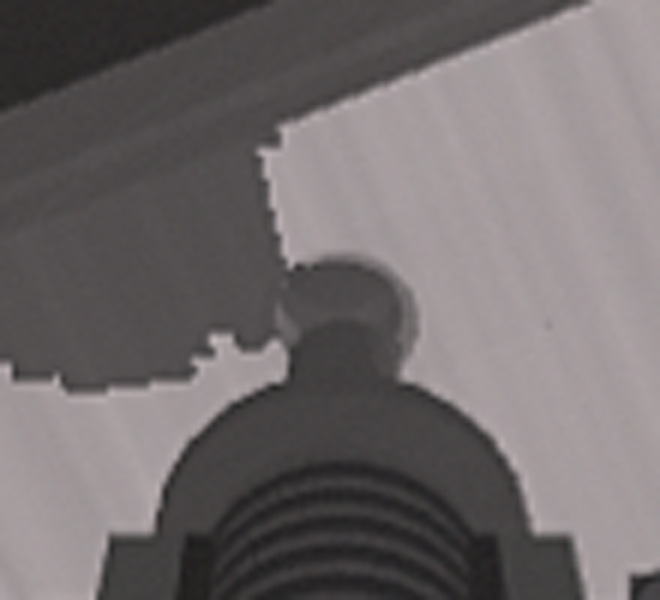

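View pics/s7.png

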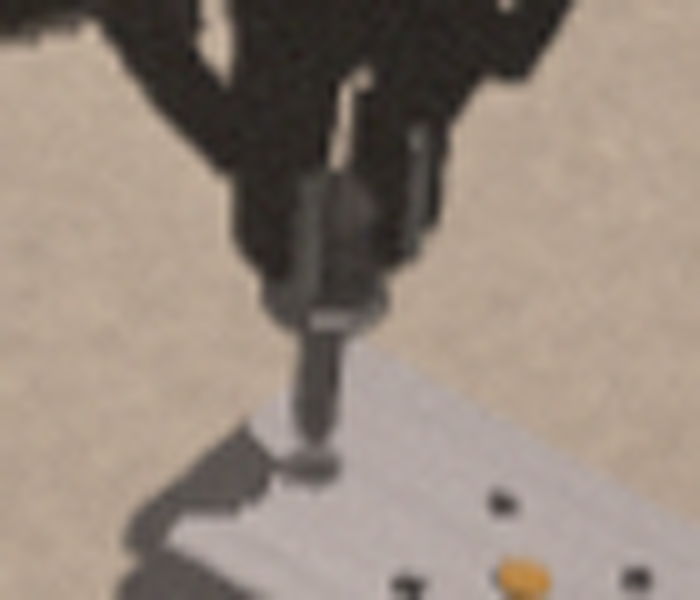

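The nose is laterally within about 0.5 mm of the hole (wrist view: nose x 343, hole x 348). Starting insertion.

Request:
play_rows(motion=[[[1, 0.07, 0.02, 0.4, 0, 0, 0], [1, 0.07, 0.02, 0.8, 0, 0, 0], [1, 0.07, 0.02, 1.1, 0, 0, 0], [1, 0.07, 0.02, 1.4, 0, 0, 0], [1, 0.07, 0.02, 1.7, 0, 0, 0], [1, 0.07, 0.02, 1.7, 0, 0, 0]]])

```text
t: 12.42
tool_pos: [0.5376, 0.1875, 0.1023]
tool_rot: [-0.363, -3.119, 0.004]
contact_force: [-0.2, -0.3, -1.6]
opening: 0.0175
```

Request:
play_rows(motion=[[[1, 0, 0, 0.4, 0, 0, 0], [1, 0, 0, 0.8, 0, 0, 0], [1, 0, 0, 1.2, 0, 0, 0], [1, 0, 0, 1.6, 0, 0, 0], [1, 0, 0, 1.6, 0, 0, 0]]])

```text
t: 13.05
tool_pos: [0.5374, 0.1874, 0.0858]
tool_rot: [-0.363, -3.119, 0.005]
contact_force: [0.8, -0.6, -1.0]
opening: 0.0174
```

Request:
play_rows(motion=[[[1, 0, 0, 0.4, 0, 0, 0], [1, 0, 0, 0.8, 0, 0, 0], [1, 0, 0, 1.2, 0, 0, 0], [1, 0, 0, 1.5, 0, 0, 0], [1, 0, 0, 1.8, 0, 0, 0], [1, 0, 0, 2.0, 0, 0, 0], [1, 0, 0, 2.0, 0, 0, 0], [1, 0, 0, 2.0, 0, 0, 0]]], newtons=80)

```text
t: 14.05
tool_pos: [0.5379, 0.1873, 0.0672]
tool_rot: [-0.362, -3.119, 0.005]
contact_force: [-2.1, -1.1, 7.3]
opening: 0.0169
```

Request:
play_rows(motion=[[[1, 0, 0, 0.3, 0, 0, 0], [1, 0, 0, 0.5, 0, 0, 0], [1, 0, 0, 0.7, 0, 0, 0], [1, 0, 0, 0.7, 0, 0, 0], [1, 0, 0, 0.7, 0, 0, 0]]])

```text
t: 14.68
tool_pos: [0.538, 0.1874, 0.0657]
tool_rot: [-0.361, -3.117, 0.007]
contact_force: [-15.9, -4.2, 29.4]
opening: 0.0167
```

```bash
python3 - <<'E'
from station import ctrl
from h import *
w=ctrl.get_image("wrist");cv2.imwrite("pics/w8.png",w["color"][:,:,::-1]);s=ctrl.get_image("scene");crop(s,310,160,110,100,6,"pics/s8.png")
o=ctrl.get_obs();print(o["tool_pos"],R.from_rotvec(o["tool_rot"]).as_matrix()[:,2],o["contact_force"],o["wrist_torque"],o["opening"])
E
```

```text
[0.53805473 0.18742033 0.06569681] [-0.00364867 -0.00399115 -0.99998538] [-15.61134763  -3.85228878  28.93464235] [-0.75753015  2.65718706 -0.04965175] 0.01670827516693902
```

View pics/w8.png

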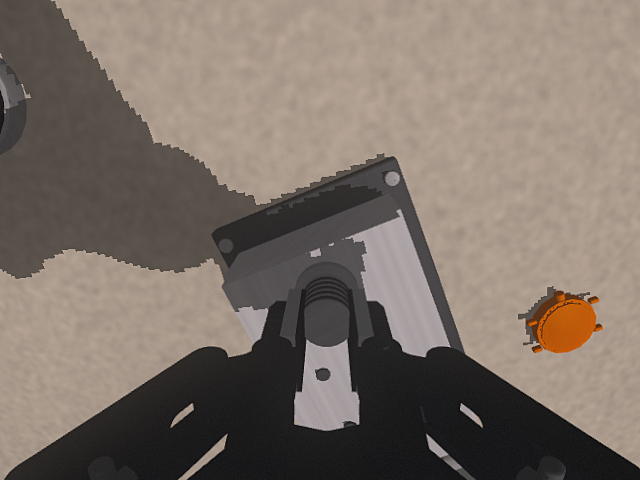

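View pics/s8.png

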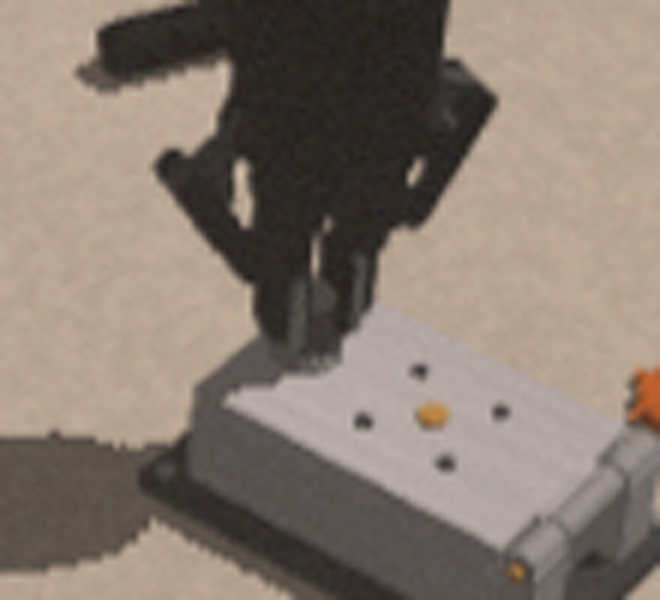

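Request:
play_rows(motion=[[[1, 0.2, 0.0, 0.5, 0, 0, 0], [1, 0.25, 0.0, 0.6, 0, 0, 0], [1, 0.3, 0.0, 0.6, 0, 0, 0], [1, 0.3, 0.0, 0.6, 0, 0, 0], [1, 0.3, 0.0, 0.6, 0, 0, 0]]])

```text
t: 15.4
tool_pos: [0.5378, 0.1875, 0.0657]
tool_rot: [0.361, 3.119, -0.009]
contact_force: [-8.0, -6.4, 26.0]
opening: 0.017
```

```bash
python3 - <<'E'
from station import ctrl
from h import *
for i in range(4):
    s=ctrl.get_image("scene")
    o=ctrl.get_obs();print(o["t"],o["tool_pos"],o["contact_force"],o["opening"],abs(o["dq"]).max())
crop(s,310,160,130,120,6,"pics/s9.png")
t=ctrl.get_image("top");cv2.imwrite("pics/t9.png",t["color"][:,:,::-1])
a=(.5378,.1875)
E
```

```text
15.45 [0.53787604 0.187476   0.06573479] [-7.88199466 -6.67671704 25.18921101] 0.016424383181595982 0.0021766851938569104
15.5 [0.53785    0.18747288 0.0657097 ] [-8.56816126 -6.99493706 25.86672494] 0.016783400519630745 0.0012587012571160555
15.55 [0.53783938 0.18748614 0.06572026] [-8.63182322 -6.38033273 25.30376059] 0.017100450928457907 0.0017232159882233488
15.6 [0.53784438 0.18749181 0.06571971] [-7.95744591 -6.23172867 24.62460289] 0.0170449574348073 0.002987307978131814
```

View pics/s9.png

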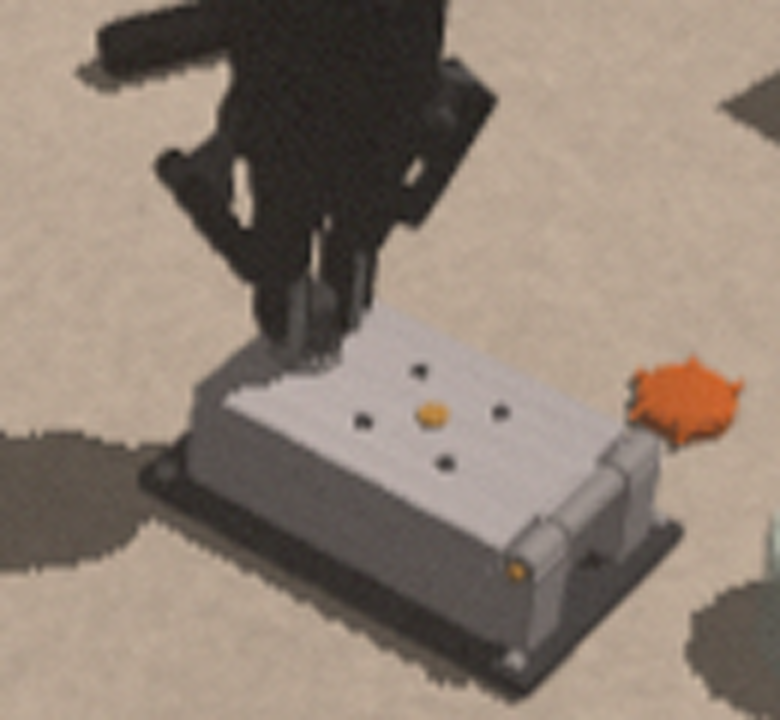

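View pics/t9.png

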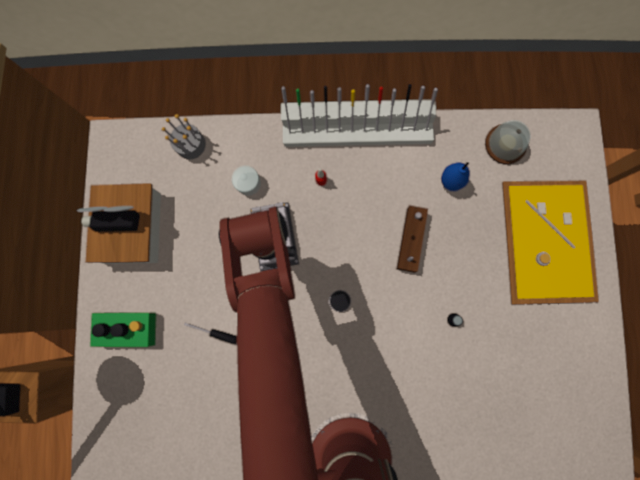

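The cover is flush with the lower half, the collar is down on it, and the bystanders look to be in their places. The readings are steady at about 25 N, so I'm handing in.

```bash
python3 - <<'E'
from station import ctrl
print(ctrl.finish_job()); o=ctrl.get_obs();print(o["t"],o["tool_pos"],o["contact_force"],o["opening"])
E
```

```text
the job is handed in; nothing more can be done
None
the job is handed in; nothing more can be done
```

I swung the cover down onto the watch with the shut fingers and took the collared pin from the middle hole of the stand. I pushed it through both holes until its collar was on the cover, and handed in at about 15.7 s with the gripper still pressing on the knob.

**Last checks**
- **Press:** the gripper was bearing down with about 25 N. The tool height stayed at 65.7 mm whether I pressed with 25 or 29 N, which suggests the cover is on its solid stop.
- **Pin:** the tool height puts the tip at about 14 mm, which is fully home. I worked that out from the grip height rather than seeing it.
- **Cover and bench:** the cover looks flush in the scene picture. The other punches and the rest look unmoved in the top picture. I judged both by eye; I did not measure the cover angle or check the watch under it.

**What disagreed**
- **Camera offset:** the wrist camera read about 2.4 mm to one side, so I aligned the pin by its position relative to the hole. That took one 2 mm correction above the hole, and the pin then went in without resistance.
- **Sideways load:** about 10 N of sideways force was still on the tool at the end. It was 16 N before I shifted the tool to ease it.

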